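# Set the coffee grinder one hole coarser

### The job

The coffee comes out too fine: set the grinder one hole coarser. Draw the spring index knob on its collar out along its slant, swing the collar round to the next hole, the one beside the large dot, and let the pin drop fully home there. Then let go of the knob, and leave the other things on the counter where they stand.

Things in the scene. Friction and masses are not known exactly. Their poses are not given: they have to be found in the camera images.
- grinder_axis (a point): coffee grinder, fixed: round aluminium housing 200 mm across, bright shoulder 138 mm above the counter, slanted steel seat ring with five square holes, collar above. This point: on its vertical axis, 150 mm above the counter. -x points at the starting hole; holes lie at 0, +-0.5, +-1.0 rad from there about z, 74 mm from the axis, 150 mm above the counter, 14 mm wide for an 8 mm pin
- hopper_top (a point): middle of the grinder's hopper lid, 339 mm above the counter, on the grinder's axis. The fixed clear hopper overhangs the collar: 90 mm across at 206 mm above the counter, widening to 156 mm across at 262 mm, straight above that; black lid 162 mm across, 14 mm thick. It leaves hardly any room for an upright gripper at the knob
- pin_knob (a point): centre of the black round knob of the index pin: 23 mm across, from 16 mm below to 18 mm above this point, with a 29 mm rim on its last 6 mm. z points out along the pin, leaning 35 degrees from vertical, straight outward from the grinder's axis. Pin home: 104 mm from the axis, 193 mm above the counter; a 20 mm wide boss ends 24 mm below it. The collar carries it round
- index_pin (a joint): how far the pin is drawn out along its slant, m: 0 fully home in a hole, 0.010 just clear of the hole, 0.016 the end of its travel; a spring pulls it back with 5 N at 0 and 9 N at the end. Released between holes it rests on the seat ring at about 0.009 and drops in when swung over a hole
- collar (a joint): angle of the dark steel collar that carries the pin, rad: about 0 at the start, growing counter-clockwise seen from above; stops at +-1.1. It turns with light friction (about 1.5 N at the knob) and is locked to within +-0.04 rad while the pin is in a hole
- collar_mark (a point): point on the collar under the pin's slant, 92 mm from the grinder's axis and 138 mm above the counter; it comes over the middle of a dot when the pin is over that dot's hole
- large_dot: large flat black dot, 17 mm across, on the grinder's bright shoulder, 92 mm from the axis, beside the wanted (coarser) hole: one hole (0.5 rad) from the starting hole, on either side from one start to the next; origin at its centre, its axes mean nothing
- small_dot: small flat black dot, 8 mm across, likewise beside the neighbouring hole on the other side (finer); origin at its centre
- mug: bystander: white ceramic mug, 82 mm across, 95 mm high, handle to its +y; origin at its underside's centre
- grounds_cup: bystander: small steel cup, 60 mm across, 62 mm high, under the grinder's chute on the side away from the robot; origin at its underside's centre
- tamper: bystander: steel coffee tamper, 58 mm across the foot, 80 mm high; origin at its underside's centre
- coffee_jar: bystander: closed amber jar, 76 mm across, 130 mm high; origin at its underside's centre
- milk_carton: bystander: milk carton, 70 x 70 mm, 190 mm high; origin at its underside's centre
- spoon: bystander: steel spoon 150 mm long, lying along its own x; origin at its underside, middle of its length
- bowl: bystander: white bowl, 120 mm across, 50 mm high; origin at its underside's centre

How it is judged (in metres and radians):
On the way, in this order (a step that is already met when the one before it is completed fails the run):
1. the pin is drawn out of its hole (8 mm or more) (value of joint index_pin above 0.008 m), for 0.1 s.
2. the collar is swung more than half-way towards the large dot (horizontal distance between collar_mark and large_dot below 0.02 m), for 0.05 s.
At the end, for the whole second after the job is handed in: the pin is home (within 2 mm) in the hole beside the large dot (collar mark within 6 mm of the dot's centre, seen from above), the collar is at rest and the knob is let go (horizontal distance between collar_mark and large_dot below 0.006 m and value of joint index_pin below 0.002 m and velocity of joint collar between -0.05 and 0.05 rad/s); the robot touches nothing.
It fails at once if one of the other things (mug, cup, tamper, jar, carton, spoon, bowl) is moved more than 30 mm (distance of any of mug, grounds_cup, tamper, coffee_jar, milk_carton, spoon, bowl from where it was at the start of the episode above 0.03 m).
It also fails if it takes over 32 s, if anything falls off the work surface, if the arm or the gripper's body presses on something with over 40 N, if the wrist force passes 120 N, or if a joint passes its speed limit or range.

### The arm

A 6-joint arm with a two-finger parallel gripper is mounted at the origin on the work surface. World frame = base frame: x ahead of the robot, y to its left, z up, the work surface at z = 0. Lengths are in mm, angles in rad, forces in N, time in s.
With the tool pointing down it reaches from about 350 to 775 mm from the base axis. Payload 7.3 kg.
Tool frame: the origin (TCP) lies at the very end of the fingers, on their centre line; the grasp point (between the pads) lies 19 mm behind it; z points along the fingers, y is the line along which they close (so a half turn about z gives the same grasp; the last joint's range is limited). The gripper opens to 92 mm and grips with 3 to 60 N. Pads are 19 mm wide; open, the fingers measure 130 mm over their backs; the gripper's body (75 mm by 190 mm) begins 47 mm behind the grasp point.
Start: joints at [0.991, 0.342, 1.524, -0, 1.275, -0.146], TCP at [220.658, 476.398, 226.741] pointing down, gripper open.
Joint ranges: [-2.53, 2.53], [-0.77, 2.02], [0.04, 2.7], [-1, 4.14], [0.28, 2.66], [-3.11, 3.11]. Speed limits (rad/s): [2.57, 2.57, 3.14, 3.14, 3.14, 3.14].

### API

Orientations are given as [roll, pitch, yaw] about the fixed x, y, z axes, in that order (R = Rz(yaw) Ry(pitch) Rx(roll)).
In Python, from plant import bot gives the robot as it stands.
- The arm moves only by the tool jog_arm, never from a script. Its argument "targets" is a list of rows, each an object with "xyz": the shift along the tool's x, y, z as a fraction of full scale, a list of three; "spin": the turn about the tool's z as a fraction of full scale. In form: [{"xyz": [x, y, z], "spin": spin}, ...]. A call has exactly 10 rows; each row shifts and turns the commanded pose from where the row before left it, along the tool's axes as they then stand; what a row does not reach is not made up. Full scale, the value 1, is 80 mm for a shift and 0.1 rad for a turn. A row lasts 1/8 s, in which the tool goes at most 62.5 mm and 10.7 degrees, less where a joint would pass 70% of its speed; a pose out of reach is approached as far as the arm can. A call with a number of a shift or a turn outside -1 to 1 is refused whole. A call with a gripper value outside its range is refused whole. "gripper" is the opening in per cent of the stroke, from 0 (shut) to 100 (fully open), set as the call begins (left out, the last holds). The fingers move at their own pace and stop on an object; the grip force is fixed at half the most. Time passes only in rows, so rows that do not move let the fingers close, or fill a call up. It gives the time, the measured TCP pose, the force, the opening and the grip force at its end, in the units of the state.
- bot.get_obs(): the state, without advancing time (a new reading comes with each control period).
- bot.capture(name): name is "scene" or "side" or "wrist"; returns the picture (420x560x3 uint8, blue, green, red); there is no depth.
- bot.get_calibration(name): a dict with "vfov" (degrees; the focal length in pixels is half the picture's height over the tangent of half this angle, whatever the lens; pixels are square), "cx", "cy" (the principal point, pixels), "eye" and "rotation" of the camera in the world. Camera axes: x right, y down, z forward; pixel columns grow to the right and rows downward; lengths in mm; the calibration is good to about 2 mm. A picture is of the moment at which its call begins: read the wrist's pose just before it. get_calibration takes no time and is no camera call; for the wrist camera it gives the pose at the moment of the call.
- bot.close_job(): hands the job in; it is judged then, once.
The state is a dict: "time": time; "joint_positions": joint angles; "dq": joint speeds; "tau": joint torques, N m; "tool_pos": TCP position; "tcp_rot": TCP orientation; "contact_force": force on the tool from outside, world axes, zero at the start; "moment": the same for the moment, N m; "grip_width": finger opening in mm; "finger_force": force on a finger pad.
Only numpy, scipy, OpenCV 4.12 (cv2) and the standard library are available. Lean on these libraries where they do the work, as an engineer would, in place of code of your own. Each camera call takes 0.05 s, during which the arm holds its last target. There are 200 camera calls.

## Working session

There is one attempt and no reset: what is moved stays moved. The work goes in short steps, Python scripts to look and compute and a tool call to move; the robot and the scene stay as the last step left them, time stands still between calls to the robot, and variables do not carry over. Pictures are saved under pics/ and viewed, at most 10 in all, crops included, and the job is handed in when it is done.

Besides the shell and the picture viewer there is one more tool, called after "Emit:" as name([rows], argument=value, ...), one row to a line, values as JSON. jog_arm: Moves the arm, as the interface text tells. Shift numbers are shares of 80 mm and turn numbers shares of 0.1 rad, none past 1 either way. Its arguments: {"type":"object","properties":{"targets":{"type":"array","items":{"type":"object","properties":{"xyz":{"type":"array","items":{"type":"number"}},"spin":{"type":"number"}}}},"gripper":{"type":"number"}},"required":["targets"]}

```bash
mkdir -p pics
python3 - <<'E'
from plant import bot
import cv2
o=bot.get_obs();print(o)
for n in("scene","side"):
    print(n,bot.get_calibration(n)); cv2.imwrite(f"pics/{n}0.png",bot.capture(n))
E
```

```text
{'time': 0.0, 'joint_positions': array([ 9.91046284e-01,  3.42718688e-01,  1.52503037e+00,  3.02042159e-05,
        1.27539933e+00, -1.45985680e-01]), 'dq': array([ 8.91856252e-05,  9.87867378e-04, -7.97186258e-04, -5.03032710e-04,
       -9.41653951e-04, -1.35645055e-04]), 'tau': array([ 5.24770712e-04, -4.31241453e+01, -2.44216758e+01,  7.18942937e-02,
        5.60197723e-02, -1.19463689e-04]), 'tool_pos': array([220.38802692, 476.0472129 , 226.04240148]), 'tcp_rot': array([-3.14005767e+00, -2.54883444e-04,  2.70781928e+00]), 'contact_force': array([-0.7345276 , -0.35837295, -0.39087071]), 'moment': array([-0.02956849,  0.03894646,  0.01389029]), 'finger_force': 0.0, 'grip_width': 91.72316484672459}
scene {'vfov': 45.93332420245895, 'cx': 277.77230458873584, 'cy': 201.8551913376265, 'eye': array([ 671.87149   ,  563.98977354, 1371.40560115]), 'rotation': array([-2.67094675, -0.0105228 ,  3.01157651])}
side {'vfov': 53.28256468268625, 'cx': 279.6797982932877, 'cy': 212.28290714744867, 'eye': array([  473.02753622, -1086.84872677,   789.51519045]), 'rotation': array([-2.05484313, -0.00304557, -0.1012648 ])}
```

View pics/scene0.png

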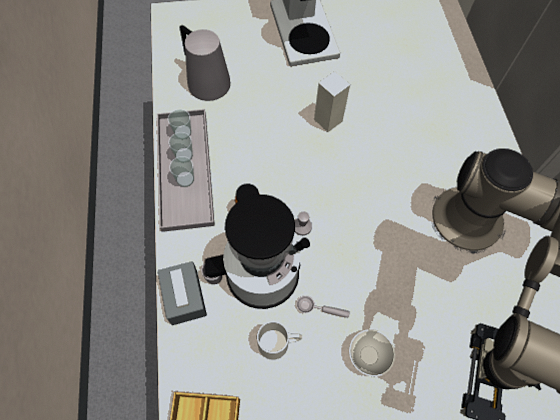

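View pics/side0.png

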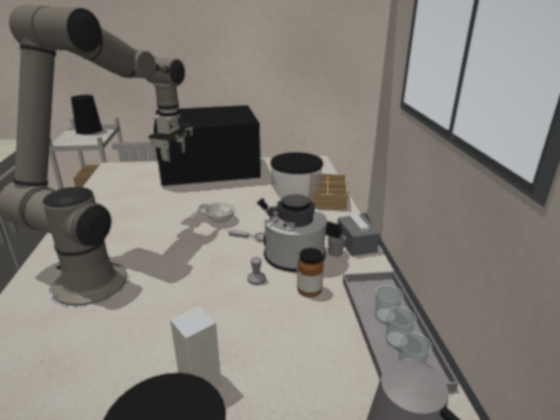

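The scene picture shows the grinder lid at about (260,225), the knob at (304,243), and the shoulder with dots around (285,272). I'll zoom in.

```bash
cat > h.py <<'E'
import numpy as np,cv2
from scipy.spatial.transform import Rotation as R
def cam(c):
    f=210/np.tan(np.radians(c["vfov"])/2); return f,c["cx"],c["cy"],np.array(c["eye"]),R.from_euler("xyz",c["rotation"]).as_matrix()
def onz(c,u,v,z):
    f,cx,cy,e,M=cam(c); d=M@[(u-cx)/f,(v-cy)/f,1]; return e+d*(z-e[2])/d[2]
def proj(c,p):
    f,cx,cy,e,M=cam(c); q=M.T@(np.array(p,float)-e); return q[0]/q[2]*f+cx,q[1]/q[2]*f+cy
E
python3 - <<'E'
from h import *; from plant import bot
s=bot.get_calibration("scene");d=bot.get_calibration("side")
a=cv2.imread("pics/scene0.png")[175:325,190:350]; b=cv2.imread("pics/side0.png")[180:280,220:340]
z=lambda i,k:cv2.resize(i,None,fx=k,fy=k,interpolation=cv2.INTER_CUBIC)
A=z(a,3.5);B=cv2.resize(b,(240,200)); 
cv2.imwrite("pics/z.png",z(a,3.7)); 
print(proj(s,[0,0,0]),proj(s,[400,0,0]))
print("lid",onz(s,260,226,339),"knob",onz(s,305,243,208))
E
```

```text
(np.float64(466.29532322943186), np.float64(217.6934255538157)) (np.float64(338.1569382843549), np.float64(232.68877780351283))
lid [641.21626843 100.74792582 339.        ] knob [529.79005519 102.95724666 208.        ]
```

View pics/z.png

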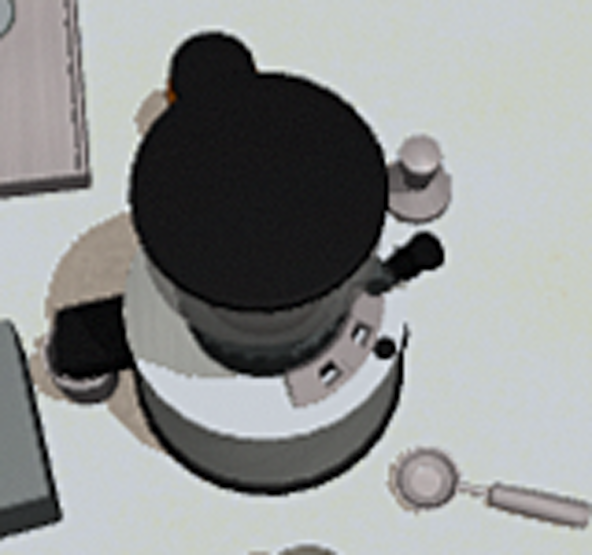

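The large dot is at zoomed (385,348), the knob tip at (430,250) and the lid centre at (260,190). The dot is 22 zoomed pixels wide, which matches the large one. It lies on the +y side of the knob.

Run:
```python
from h import *; from plant import bot
s=bot.get_calibration("scene");o=bot.get_obs();
q=lambda u,v,z:onz(s,190+(u+.5)/3.7-.5,175+(v+.5)/3.7-.5,z)
img=cv2.imread("pics/z.png");m=(cv2.cvtColor(img,6)<45).astype(np.uint8)
m=cv2.morphologyEx(m,cv2.MORPH_OPEN,cv2.getStructuringElement(2,(121,121)))
n,l,st,c=cv2.connectedComponentsWithStats(m);print(st,c)
A=q(260,190,339);K=q(431,250,208);D=q(385,348,138)
for p in(A,K,D):
    r=p-A;print(p.round(1),np.hypot(*r[:2]).round(1),np.arctan2(r[1],r[0]).round(3))
M=R.from_euler("xyz",o["tcp_rot"]).as_matrix();print(M.round(3)); print(bot.get_calibration("wrist")["eye"],M.T@(bot.get_calibration("wrist")["eye"]-o["tool_pos"]))
```

```text
[[     0      0    592    555 279403]
 [   132     66    256    248  49157]] [[302.08722884 292.12285838]
 [258.05891328 191.04333055]]
[641.4 100.7 339. ] 0.0 0.0
[526.6 101.2 208. ] 114.8 3.137
[561.8 143.  138. ] 90.2 2.654
[[-0.907  0.42  -0.001]
 [ 0.42   0.907 -0.001]
 [ 0.    -0.001 -1.   ]]
[158.26313698 504.73703804 383.59224931] [  68.49581155   -0.3339054  -157.4714851 ]
```

Emit:
jog_arm([
  {"xyz":[0,0,0],"spin":-1},
  {"xyz":[0,0,0],"spin":-1},
  {"xyz":[0,0,0],"spin":-1},
  {"xyz":[0,0,0],"spin":-1},
  {"xyz":[0,0,0],"spin":-0.34},
  {"xyz":[-0.35,-0.5,0],"spin":0},
  {"xyz":[-0.35,-0.5,0],"spin":0},
  {"xyz":[-0.35,-0.5,0],"spin":0},
  {"xyz":[-0.35,-0.5,0],"spin":0},
  {"xyz":[-0.35,-0.5,0],"spin":0},
], gripper=100)

```text
time: 1.35
tool_pos: [361.4, 275.1, 226.7]
tcp_rot: [3.141, 0.0, 3.141]
contact_force: [1.0, -0.3, 0.3]
grip_width: 91.7
finger_force: 0.0
```

Emit:
jog_arm([
  {"xyz":[-0.3,-0.44,0],"spin":0},
  {"xyz":[-0.3,-0.44,0],"spin":0},
  {"xyz":[-0.3,-0.44,0],"spin":0},
  {"xyz":[-0.3,-0.44,0],"spin":0},
  {"xyz":[-0.2,-0.4,0],"spin":0},
  {"xyz":[0,0,0],"spin":0},
  {"xyz":[0,0,0],"spin":0},
  {"xyz":[0,0,0],"spin":0},
  {"xyz":[0,0,0],"spin":0},
  {"xyz":[0,0,0],"spin":0},
])

```text
time: 2.6
tool_pos: [472.6, 104.1, 226.8]
tcp_rot: [3.141, 0.0, -3.141]
contact_force: [-0.6, 0.2, -0.5]
grip_width: 92.0
finger_force: 0.0
```

Run:
```python
from h import *; from plant import bot
o=bot.get_obs();print(o["tool_pos"],o["tcp_rot"]);w=bot.get_calibration("wrist");print(w)
i=bot.capture("wrist");cv2.imwrite("pics/w1.png",i)
for p in([527,101,208],[642,101,339],[561,145,138],[537.5,101,193]):print(p,proj(w,p))
```

```text
[472.55090843 104.13168775 226.80832021] [ 3.14147449e+00  1.89794470e-04 -3.14057894e+00]
{'vfov': 68.38825040676532, 'cx': 280.3525618919409, 'cy': 212.44058433017557, 'eye': array([403.78504597, 103.32869618, 384.25288957]), 'rotation': array([2.88004209e+00, 6.31890891e-04, 1.57043874e+00])}
[527, 101, 208] (np.float64(277.0293100592064), np.float64(324.756306317704))
[642, 101, 339] (np.float64(273.85217743041807), np.float64(853.4411184505461))
[561, 145, 138] (np.float64(326.83345646115123), np.float64(310.30597749112417))
[537.5, 101, 193] (np.float64(277.30864912703987), np.float64(324.77327623961406))
```

View pics/w1.png

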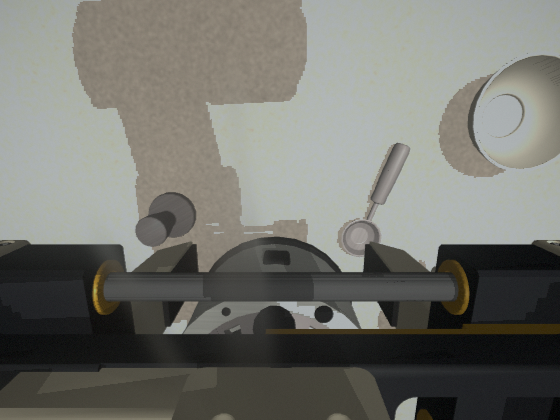

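The wrist picture shows the knob at (273,320), the large dot at (324,314) and the small dot at (226,311). That puts the axis at about (642.5, 99.5). I'll lower the gripper and go in radially.

Emit:
jog_arm([
  {"xyz":[0,-0.06,0.13],"spin":0},
  {"xyz":[0,0,0.14],"spin":0},
  {"xyz":[0,0,0.13],"spin":0},
  {"xyz":[0,0,0.13],"spin":0},
  {"xyz":[-0.15,0,0],"spin":0},
  {"xyz":[-0.15,0,0],"spin":0},
  {"xyz":[-0.15,0,0],"spin":0},
  {"xyz":[-0.08,0,0],"spin":0},
  {"xyz":[0,0,0],"spin":0},
  {"xyz":[0,0,0],"spin":0},
])

```text
time: 3.9
tool_pos: [514.8, 98.9, 184.3]
tcp_rot: [3.142, -0.0, -3.141]
contact_force: [-1.7, -0.7, 0.1]
grip_width: 91.7
finger_force: 0.0
```

Run:
```python
from h import *; from plant import bot
o=bot.get_obs();print(o["tool_pos"],o["contact_force"])
a=bot.capture("scene")[160:310,190:350];b=bot.capture("side")[150:270,220:348];w=bot.capture("wrist")[200:400,180:400]
z=lambda i:cv2.resize(i,(400,375),interpolation=cv2.INTER_CUBIC)
cv2.imwrite("pics/c1.png",np.hstack([z(a),z(b)]))
```

```text
[514.84105342  98.89250064 184.28037191] [-1.67715549 -0.70188971  0.12682939]
```

View pics/c1.png

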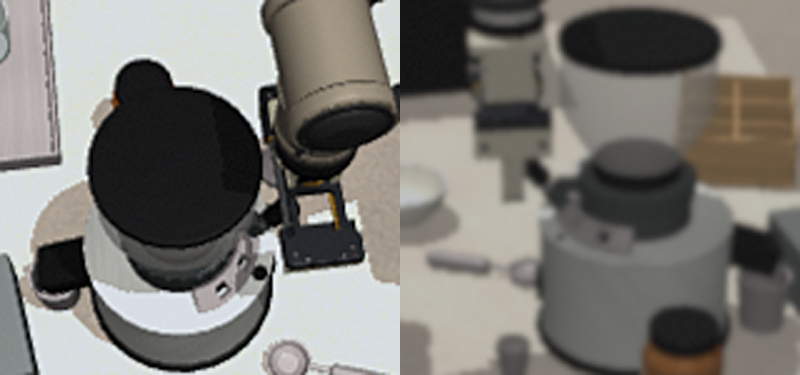

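The side view shows about 10 mm between gripper body and lid, with the pads just outside the knob tip. I'll go about 7 mm further in.

Emit:
jog_arm([
  {"xyz":[-0.02,0,0],"spin":0},
  {"xyz":[-0.02,0,0],"spin":0},
  {"xyz":[-0.02,0,0],"spin":0},
  {"xyz":[-0.02,0,0],"spin":0},
  {"xyz":[-0.01,0,0],"spin":0},
  {"xyz":[0,0,0],"spin":0},
  {"xyz":[0,0,0],"spin":0},
  {"xyz":[0,0,0],"spin":0},
  {"xyz":[0,0,0],"spin":0},
  {"xyz":[0,0,0],"spin":0},
])

```text
time: 5.3
tool_pos: [522.3, 98.9, 184.3]
tcp_rot: [3.142, 0.0, -3.141]
contact_force: [0.0, -0.1, -0.0]
grip_width: 91.5
finger_force: 0.0
```

Run:
```python
from h import *; from plant import bot
b=bot.capture("side")[160:250,220:340]
cv2.imwrite("pics/c2.png",cv2.resize(b,(800,600),interpolation=cv2.INTER_CUBIC))
```

```text
(no output)
```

View pics/c2.png

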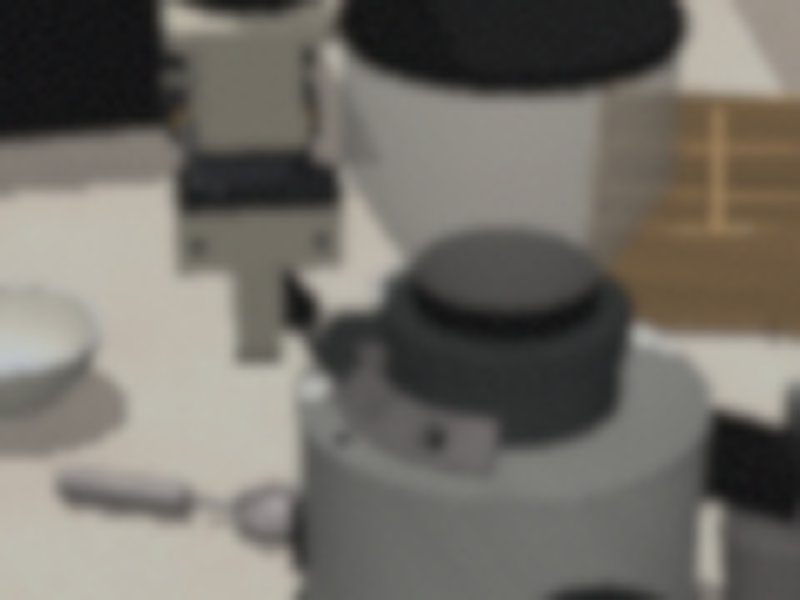

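The pads now cover the knob's rim and no contact force shows. I'll go 1.6 mm more and close.

Emit:
jog_arm([
  {"xyz":[-0.01,0,0],"spin":0},
  {"xyz":[-0.01,0,0],"spin":0},
  {"xyz":[0,0,0],"spin":0},
  {"xyz":[0,0,0],"spin":0},
  {"xyz":[0,0,0],"spin":0},
  {"xyz":[0,0,0],"spin":0},
  {"xyz":[0,0,0],"spin":0},
  {"xyz":[0,0,0],"spin":0},
  {"xyz":[0,0,0],"spin":0},
  {"xyz":[0,0,0],"spin":0},
], gripper=0)

```text
time: 6.6
tool_pos: [523.9, 98.9, 184.3]
tcp_rot: [3.141, -0.0, -3.141]
contact_force: [-0.7, 0.3, -0.1]
grip_width: 26.7
finger_force: 30.0
```

Emit:
jog_arm([
  {"xyz":[0,0,0],"spin":0},
  {"xyz":[0,0,0],"spin":0},
  {"xyz":[-0.01,0,0],"spin":0},
  {"xyz":[-0.01,0,0],"spin":0},
  {"xyz":[-0.01,0,0],"spin":0},
  {"xyz":[-0.01,0,0],"spin":0},
  {"xyz":[0,0,0],"spin":0},
  {"xyz":[0,0,0],"spin":0},
  {"xyz":[0,0,0],"spin":0},
  {"xyz":[0,0,0],"spin":0},
], gripper=45)

```text
time: 7.85
tool_pos: [527.1, 98.9, 184.3]
tcp_rot: [3.142, 0.0, -3.141]
contact_force: [-0.1, -0.3, -0.3]
grip_width: 41.2
finger_force: 0.0
```

Emit:
jog_arm([
  {"xyz":[-0.01,0,0],"spin":0},
  {"xyz":[-0.01,0,0],"spin":0},
  {"xyz":[0,0,0],"spin":0},
  {"xyz":[0,0,0],"spin":0},
  {"xyz":[0,0,0],"spin":0},
  {"xyz":[0,0,0],"spin":0},
  {"xyz":[0,0,0],"spin":0},
  {"xyz":[0,0,0],"spin":0},
  {"xyz":[0,0,0],"spin":0},
  {"xyz":[0,0,0],"spin":0},
], gripper=0)

```text
time: 9.1
tool_pos: [528.6, 98.9, 184.3]
tcp_rot: [3.141, -0.0, -3.141]
contact_force: [-2.5, 1.5, 2.5]
grip_width: 26.9
finger_force: 30.0
```

Emit:
jog_arm([
  {"xyz":[0.016,0,-0.022],"spin":0},
  {"xyz":[0.016,0,-0.022],"spin":0},
  {"xyz":[0.016,0,-0.022],"spin":0},
  {"xyz":[0.016,0,-0.022],"spin":0},
  {"xyz":[0.016,0,-0.022],"spin":0},
  {"xyz":[0.016,0,-0.022],"spin":0},
  {"xyz":[0,0,0],"spin":0},
  {"xyz":[0,0,0],"spin":0},
  {"xyz":[0,0,0],"spin":0},
  {"xyz":[0,0,0],"spin":0},
])

```text
time: 10.35
tool_pos: [521.2, 98.9, 194.9]
tcp_rot: [3.142, 0.0, -3.141]
contact_force: [5.0, 0.7, -7.7]
grip_width: 27.1
finger_force: 30.0
```

Run:
```python
from h import *; from plant import bot
b=bot.capture("side")[160:250,220:340]
cv2.imwrite("pics/c3.png",cv2.resize(b,(800,600),interpolation=cv2.INTER_CUBIC))
```

```text
(no output)
```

View pics/c3.png

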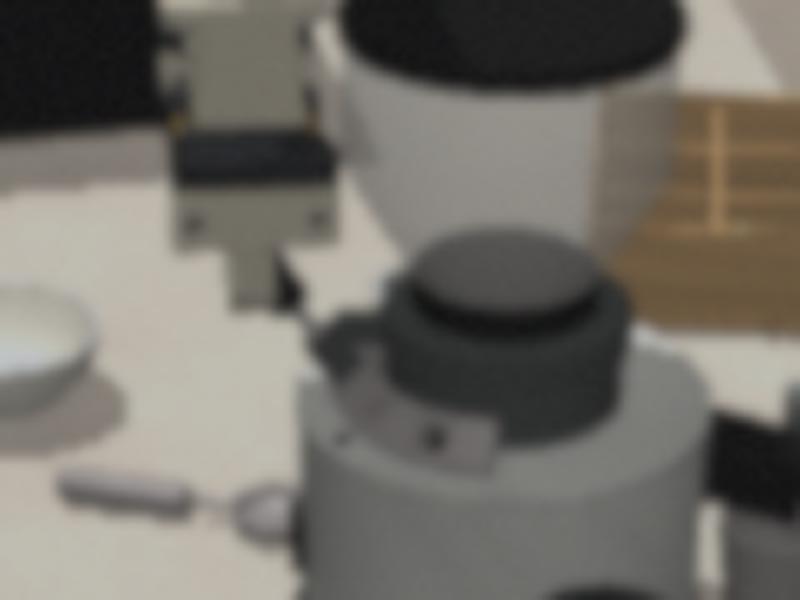

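The force is 9 N along the slant, matching the spring at about 13 mm, so the pin is drawn out. Now I'll swing 0.5 rad towards +y, with matching spin.

Emit:
jog_arm([
  {"xyz":[-0.002,0.077,0],"spin":0.5},
  {"xyz":[-0.002,0.077,0],"spin":0.5},
  {"xyz":[-0.002,0.077,0],"spin":0.5},
  {"xyz":[-0.002,0.077,0],"spin":0.5},
  {"xyz":[-0.002,0.077,0],"spin":0.5},
  {"xyz":[-0.002,0.077,0],"spin":0.5},
  {"xyz":[-0.002,0.077,0],"spin":0.5},
  {"xyz":[-0.002,0.077,0],"spin":0.5},
  {"xyz":[-0.002,0.077,0],"spin":0.5},
  {"xyz":[-0.002,0.077,0],"spin":0.5},
])

```text
time: 11.65
tool_pos: [536.8, 157.0, 195.1]
tcp_rot: [-3.14, 0.002, 2.64]
contact_force: [6.0, -4.4, -5.7]
grip_width: 27.1
finger_force: 30.0
```

Run:
```python
from h import *; from plant import bot
o=bot.get_obs()
a=bot.capture("scene")[190:310,220:350];w=bot.capture("wrist")[220:400,170:400]
z=lambda i:cv2.resize(i,(400,400*i.shape[0]//i.shape[1]),interpolation=cv2.INTER_CUBIC)
A,W=z(a),z(w);h=min(len(A),len(W));cv2.imwrite("pics/c4.png",np.hstack([A[:h],W[:h]]))
M=R.from_euler("xyz",o["tcp_rot"]).as_matrix();print(o["tool_pos"],o["tcp_rot"],"tool force",M.T@o["contact_force"])
```

```text
[536.77314716 156.95754736 195.08382289] [-3.14039292e+00  1.85274172e-03  2.64004302e+00] tool force [-7.31925548 -0.93590601  5.7396383 ]
```

View pics/c4.png

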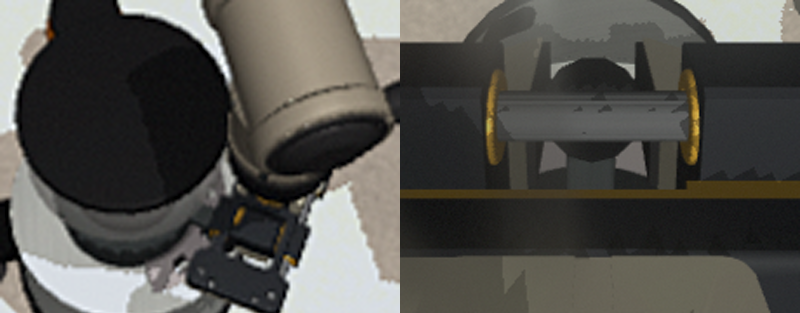

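The knob is held squarely between the fingers in the wrist view, and the tangential force is small. I'll feed the pin back in along its slant.

Emit:
jog_arm([
  {"xyz":[0,0,0],"spin":0},
  {"xyz":[0,0,0],"spin":0},
  {"xyz":[-0.016,0,0.022],"spin":0},
  {"xyz":[-0.016,0,0.022],"spin":0},
  {"xyz":[-0.016,0,0.022],"spin":0},
  {"xyz":[-0.016,0,0.022],"spin":0},
  {"xyz":[-0.016,0,0.022],"spin":0},
  {"xyz":[0,0,0],"spin":0},
  {"xyz":[0,0,0],"spin":0},
  {"xyz":[0,0,0],"spin":0},
])

```text
time: 13.0
tool_pos: [542.1, 154.2, 186.4]
tcp_rot: [-3.141, 0.001, 2.642]
contact_force: [4.5, -2.8, -3.1]
grip_width: 26.9
finger_force: 30.0
```

Run:
```python
from h import *; from plant import bot
o=bot.get_obs()
M=R.from_euler("xyz",o["tcp_rot"]).as_matrix();print(o["tool_pos"],o["tcp_rot"],"tool force",M.T@o["contact_force"])
```

```text
[542.13016866 154.22205709 186.44238263] [-3.14115661e+00  1.19605722e-03  2.64168366e+00] tool force [-5.28898018 -0.29063312  3.09146842]
```

The knob is still pulled inward with about 6 N, so the pin has entered the hole. I'll release it and back out.

Emit:
jog_arm([
  {"xyz":[0,0,0],"spin":0},
  {"xyz":[0,0,0],"spin":0},
  {"xyz":[0,0,0],"spin":0},
  {"xyz":[0,0,0],"spin":0},
  {"xyz":[0,0,0],"spin":0},
  {"xyz":[0,0,0],"spin":0},
  {"xyz":[0.2,0,0],"spin":0},
  {"xyz":[0.4,0,0],"spin":0},
  {"xyz":[0.5,0,0],"spin":0},
  {"xyz":[0.4,0,0],"spin":0},
], gripper=80)

```text
time: 14.25
tool_pos: [434.1, 213.2, 186.1]
tcp_rot: [-3.141, -0.001, 2.642]
contact_force: [-0.4, 0.0, 0.8]
grip_width: 73.4
finger_force: 0.0
```

Run:
```python
from h import *; from plant import bot
s=bot.get_calibration("scene");sd=bot.get_calibration("side")
a=bot.capture("scene")[190:310,220:350];w=bot.capture("side")[160:270,220:340]
z=lambda i:cv2.resize(i,(400,400*i.shape[0]//i.shape[1]),interpolation=cv2.INTER_CUBIC)
A,W=z(a),z(w);h=min(len(A),len(W));cv2.imwrite("pics/c5.png",np.hstack([A[:h],W[:h]]))
u=np.array([np.cos(2.642),np.sin(2.642)])
for d in(0,.009,):
  r=114.3+d*1e3*.574;p=[*(np.array([642.5,100])+r*u),207.7+d*1e3*.819]
  q=np.array(proj(s,p));t=np.array(proj(sd,p));print(d,(q-[220,190])*400/130,(t-[220,160])*400/120+[400,0])
print(bot.get_obs()["contact_force"])
```

```text
0 [256.26232934 224.20986172] [539.35902179 109.84241326]
0.009 [262.84222278 223.27583524] [534.45465823 102.14821956]
[-0.17994199  0.55840445 -0.06251708]
```

View pics/c5.png

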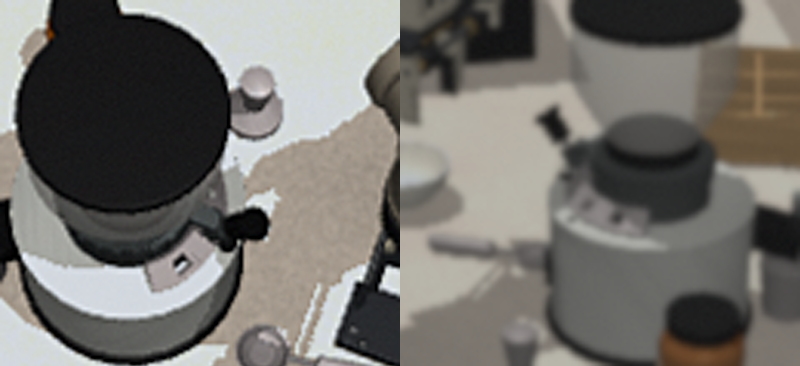

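```bash
python3 -c "
from plant import bot
print(bot.close_job())"
```

```text
the job is handed in; nothing more can be done
None
```

I moved the grinder one hole coarser and handed the job in at about 14 s of the 32 s allowed. The last pictures show the knob home at the hole beside the large dot, but they can't confirm the 2 mm limit. The knob is let go and the arm is clear; it never went near the other things on the counter. No verdict came back.

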